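# Clear the pattern plate and bring the loupe to focus

### The job

Pick up the scraper block and wipe all four loose mirror chips off the brass pattern plate into the catch tray at its end, touching the chips only with the block, never with the gripper; then set the block down on the counter, clear of the stand. Next pick up the loupe by its handle and hold it level and still with the lens centred over the engraved rosette and the middle of its rim at the height marked by the brass collar on the gauge post: the job finishes there, with the loupe still held in the gripper and touching nothing else. Leave the collar and the other wares on the counter as they are.

Things in the scene. Friction and masses are not known exactly. Their poses are not given: they have to be found in the camera images.
- stand: Fixed inspection stand. Origin on the counter under the plate's centre, z up. Smooth brass plate, 110 (x) by 124 mm (y), top 30 mm above the counter, on a teak base (x -60 to 60, y -74 to 62 mm). Beyond its +y edge (y = 62) lies the open catch tray. At x = 105, y = 0 rises the gauge post, a 10 mm steel rod 190 mm high, on a teak foot 24 mm high (x to 125, y within 20 mm).
- mark (a point): Centre of the engraved rosette (30 mm across) in the middle of the brass plate, on its top face, 30 mm above the counter.
- tray (a point): Centre of the catch tray's floor, 104 mm from the plate's centre along the stand's y, 6 mm above the counter. Inside, the tray runs from the plate's edge (y 62) to 146 mm and over x -64 to 64 mm; its walls are 24 mm high (6 mm below the plate's top), 6 mm thick.
- collar_mid (a point): Centre of the brass collar on the gauge post: 22 mm across, 16 mm tall, with a small thumbscrew at its far side. Its mid-height marks the focal height, 75 to 125 mm above the plate's top, different each time. It is clamped on the post by friction (about 15 N).
- scraper_mid (a point): Centre (half-way up) of the scraper block: rosewood with a rubber foot, 120 mm long (its x), 18 mm thick (its y), 55 mm tall (z), 110 g. It stands upright on its foot on the counter. Gripped across its thickness high up, its foot wipes the plate.
- scraper_foot (a point): Centre of the scraper block's underside, 27.5 mm below its centre.
- loupe_grip (a point): Centre (half-way up) of the loupe's handle. The loupe lies flat on the counter; handle 110 mm long (its x), 18 mm wide (its y), 22 mm tall (z). The balance point is 23 mm from here towards the lens. Weight about 150 g.
- lens (a point): Centre of the loupe's lens, at the mid-height of its rim; it lies 85 mm from the handle's centre along the loupe's +x. The rim is a ring of 64 mm outer diameter, 22 mm tall; its z axis is the optical axis.
- chip1_mid (a point): Centre of a loose square mirror-glass chip, 20 x 20 x 8 mm, 10 g, at first lying flat on the brass plate; none reaches within 26 mm of the -y edge of the plate, so the block can be set down there behind them.
- chip2_mid (a point): Centre of a loose square mirror-glass chip, 20 x 20 x 8 mm, 10 g, at first lying flat on the brass plate; none reaches within 26 mm of the -y edge of the plate, so the block can be set down there behind them.
- chip3_mid (a point): Centre of a loose square mirror-glass chip, 20 x 20 x 8 mm, 10 g, at first lying flat on the brass plate; none reaches within 26 mm of the -y edge of the plate, so the block can be set down there behind them.
- chip4_mid (a point): Centre of a loose square mirror-glass chip, 20 x 20 x 8 mm, 10 g, at first lying flat on the brass plate; none reaches within 26 mm of the -y edge of the plate, so the block can be set down there behind them.
- ruby_stack: Bystander: stack of ruby glass bangles, 68 mm across, 48 mm tall; origin under its centre.
- lac_bangle: Bystander: green lac bangle with mirror studs, 80 mm across, 22 mm tall; origin under its centre.
- kada: Bystander: brass kada, 72 mm across, 12 mm tall; origin under its centre.
- lac_tin: Bystander: round metal tin, 62 mm across, 34 mm tall; origin under its centre.

How it is judged:
By the outcome, as a careful person would: the job done as asked, in the order asked, and still so for the second after the job is handed in, while the arm keeps its last pose, push and grip.
It also fails if it takes over 72 s, if anything falls off the work surface, if the arm or the gripper's body presses on something with over 40 N, if the wrist force passes 120 N, or if a joint passes its speed limit or range.

### The arm

A 6-joint arm with a two-finger parallel gripper is mounted at the origin on the work surface. World frame = base frame: x ahead of the robot, y to its left, z up, the work surface at z = 0. Lengths are in m, angles in rad, forces in N, time in s.
With the tool pointing down it reaches from about 0.35 to 0.85 m from the base axis. Payload 8.1 kg.
Tool frame: the origin (TCP) lies on the mounting face of the last link; the fingertips stand 186 mm ahead of it and the grasp point (between the pads) lies 167 mm ahead of it (arm.pinch_z is the distance from the TCP to the grasp point, in m); z points along the fingers, y is the line along which they close (so a half turn about z gives the same grasp; the last joint's range is limited). The gripper opens to 93 mm and grips with 3 to 60 N. Pads are 15 mm wide; open, the fingers measure 128 mm over their backs; the gripper's body (75 mm by 188 mm) begins 65 mm behind the grasp point.
Start: joints at [1.251, 0.13, 1.488, -0, 1.523, -0.085], TCP at [0.14, 0.584, 0.405] pointing down, gripper open.
Joint ranges: [-2.96, 2.96], [-0.89, 2.26], [0.02, 2.5], [-1.34, 4.48], [0, 2.73], [-2.66, 2.66]. Speed limits (rad/s): [2.39, 2.39, 2.79, 3.14, 3.14, 3.14].

### API

Orientations are given as a unit quaternion [x, y, z, w].
In Python, from bench import arm gives the robot as it stands.
- The arm moves only by the shell command python3 -m crank 'ROWS' [FORCE]. ROWS is JSON, a list of rows, each a list of 5 numbers: the closure, from -1 (fully open) to 1 (shut), then the shift along the tool's x, y, z in mm, then the turn about the tool's z in degrees. A call has 1 to 12 rows; each row shifts and turns the commanded pose from where the row before left it, along the tool's axes as they then stand; what a row does not reach is not made up. A row lasts 1/10 s, in which the tool goes at most 50 mm and 8.59 degrees, less where a joint would pass 70% of its speed; a pose out of reach is approached as far as the arm can. A call with a gripper value outside its range is refused whole. The fingers move at their own pace and stop on an object; FORCE is the grip in N (left out, the last holds). Time passes only in rows, so rows that do not move let the fingers close. It gives the time, the measured TCP pose, the force, the opening and the grip force at its end, in the units of the state.
- arm.get_obs(): the state, without advancing time (a new reading comes with each control period).
- arm.read_camera(name): name is "scene" or "top" or "wrist"; returns a dict with "image" (384x512x3 uint8, red, green, blue), "fx", "fy", "cx", "cy" (pixels), "rvec" (rotation vector, rad) and "tvec" (3), from world to camera coordinates, as OpenCV has them. Camera axes: x right, y down, z forward; pixel columns grow to the right and rows downward; lengths in m; the calibration is good to about 2 mm. The wrist camera is an equidistant fisheye: a pixel r from the principal point sees the ray r / f radians off the axis. A picture is of the moment at which its call begins. There is no depth.
- arm.finish_job(): hands the job in; it is judged then, once.
Trained networks look in a picture, given as the dict that the camera call returned (one of the last four; its "shot" number tells which), for a name from the list of things; names that differ only in an ending like _2 or _b are one class to them, and where a whole thing is asked for, a point or a joint stands for the part that bears it (a point fixed in the world has none). Each returns a list of dicts, best first, with "p" (0 to 1); they miss things now and then, are a little off and sometimes report something else, mostly with a low value. They report only what shows in the picture. A call takes as long as a camera call.
- arm.boxes_of(picture, thing): "xyz" ([x, y, z] in m, in the coordinates of the camera as it stood for that picture, good to about 4 mm: the middle of the surface that is visible of it).
- arm.trace(picture, thing): "mask" (384x512 bool, what is visible of it).
The state is a dict: "t": time; "qpos": joint angles; "dq": joint speeds; "joint_efforts": joint torques, N m; "tool_pos": TCP position; "eef_rot": TCP orientation; "ft_force": force on the tool from outside, world axes, zero at the start; "wrist_torque": the same for the moment, N m; "grip_width": finger opening in m; "grip_force": force on a finger pad.
Only numpy, scipy, OpenCV 4.12 (cv2) and the standard library are available. Lean on these libraries where they do the work, as an engineer would, in place of code of your own. Each camera call takes 0.05 s, during which the arm holds its last target. There are 200 camera calls.

## Working session

There is one attempt and no reset: what is moved stays moved. The work goes in short steps, Python scripts to look and compute and a shell command to move; the robot and the scene stay as the last step left them, time stands still between calls to the robot, and variables do not carry over. Pictures are saved under pics/ and viewed, at most 10 in all, crops included, and the job is handed in when it is done.

```bash
mkdir -p pics; cat > h.py <<'E'
import numpy as np,cv2
from scipy.spatial.transform import Rotation as R
from bench import arm
def w(pic,p):
    r=R.from_rotvec(np.ravel(pic["rvec"])); return r.inv().apply(np.array(p)-np.ravel(pic["tvec"]))
def px(pic,P):
    K=np.array([[pic["fx"],0,pic["cx"]],[0,pic["fy"],pic["cy"]],[0,0,1.]])
    return cv2.projectPoints(np.array(P,float).reshape(-1,1,3),np.ravel(pic["rvec"]),np.ravel(pic["tvec"]),K,None)[0][:,0]
def plane(pic,uv,z):
    r=R.from_rotvec(np.ravel(pic["rvec"])); uv=np.atleast_2d(uv).astype(float)
    d=np.c_[(uv[:,0]-pic["cx"])/pic["fx"],(uv[:,1]-pic["cy"])/pic["fy"],np.ones(len(uv))]
    d=r.inv().apply(d); c=r.inv().apply(-np.ravel(pic["tvec"]))
    return c+d*((z-c[2])/d[:,2])[:,None]
def rect(pic,thing,z):
    m=arm.trace(pic,thing)
    if not m: return None
    m=m[0]["mask"]; v,u=np.nonzero(m); P=plane(pic,np.c_[u,v],z)[:,:2]
    return cv2.minAreaRect((P*1000).astype(np.float32)), m
E
cat > a.py <<'E'
from h import *
for n in ["top","scene"]:
    p=arm.read_camera(n); cv2.imwrite(f"pics/{n}0.png",p["image"][:,:,::-1])
    print(n,w(p,[0,0,0]).round(3),p["fx"])
    for t in ["stand","mark","tray","collar_mid","scraper_mid","loupe_grip","lens","chip1_mid","ruby_stack","lac_bangle","kada","lac_tin"]:
        for b in arm.boxes_of(p,t)[:5]: print(t,round(b["p"],2),w(p,b["xyz"]).round(3))
    for t,z in [("stand",.03),("scraper_mid",.055),("loupe_grip",.022),("chip1_mid",.038)]:
        r=rect(p,t,z); print(t,r and r[0])
E
python3 a.py
```

```text
top [0.354 0.009 1.085] 459.2025844240654
stand 0.94 [0.611 0.022 0.023]
stand 0.3 [ 0.357 -0.115  0.023]
mark 0.92 [0.614 0.021 0.029]
mark 0.45 [ 0.432 -0.336  0.053]
tray 0.78 [0.615 0.023 0.024]
collar_mid 0.48 [ 0.699 -0.041  0.117]
scraper_mid 0.95 [ 0.431 -0.336  0.052]
scraper_mid 0.43 [0.526 0.301 0.019]
loupe_grip 0.76 [0.523 0.298 0.018]
lens 0.96 [0.525 0.297 0.019]
ruby_stack 0.91 [0.751 0.207 0.032]
lac_bangle 0.69 [0.613 0.019 0.023]
lac_bangle 0.59 [ 0.359 -0.118  0.025]
lac_bangle 0.19 [0.569 0.003 0.04 ]
kada 0.85 [0.353 0.101 0.007]
lac_tin 0.69 [ 0.701 -0.202  0.027]
stand ((656.6513671875, 11.283149719238281), (226.6383819580078, 242.3695526123047), 76.37974548339844)
scraper_mid ((431.78076171875, -330.2046203613281), (119.21186065673828, 34.32307052612305), 16.325706481933594)
loupe_grip ((492.5252990722656, 285.6722412109375), (168.46917724609375, 65.19784545898438), 15.800867080688477)
chip1_mid None
scene [1.015 0.426 0.808] 399.5857492281643
stand 0.56 [0.632 0.033 0.03 ]
mark 0.63 [0.631 0.031 0.023]
tray 0.93 [0.632 0.032 0.02 ]
collar_mid 0.42 [ 0.71  -0.038  0.117]
collar_mid 0.34 [ 0.446 -0.335  0.037]
scraper_mid 0.73 [ 0.707 -0.208  0.034]
scraper_mid 0.59 [ 0.446 -0.334  0.04 ]
loupe_grip 0.96 [0.533 0.296 0.018]
lens 0.82 [0.533 0.296 0.016]
chip1_mid 0.45 [ 0.369 -0.114  0.014]
ruby_stack 0.98 [0.75  0.212 0.038]
ruby_stack 0.49 [ 0.447 -0.335  0.039]
lac_bangle 0.88 [ 0.37  -0.114  0.016]
kada 0.8 [0.36  0.102 0.013]
lac_tin 0.65 [ 0.707 -0.208  0.036]
stand None
scraper_mid ((450.6227111816406, -316.09588623046875), (165.12428283691406, 54.865745544433594), 17.067232131958008)
loupe_grip ((501.4482421875, 288.91717529296875), (179.27667236328125, 61.43533706665039), 16.18172264099121)
chip1_mid ((755.7198486328125, 210.42691040039062), (82.74549865722656, 64.65339660644531), 41.67025375366211)
```

```bash
python3 -c "
import cv2
i=cv2.imread('pics/top0.png');cv2.imwrite('pics/top0b.png',cv2.resize(i,(780,585),interpolation=cv2.INTER_CUBIC))
i=cv2.imread('pics/scene0.png');cv2.imwrite('pics/scene0b.png',cv2.resize(i,(780,585),interpolation=cv2.INTER_CUBIC))"
```

```text
(no output)
```

View pics/top0b.png

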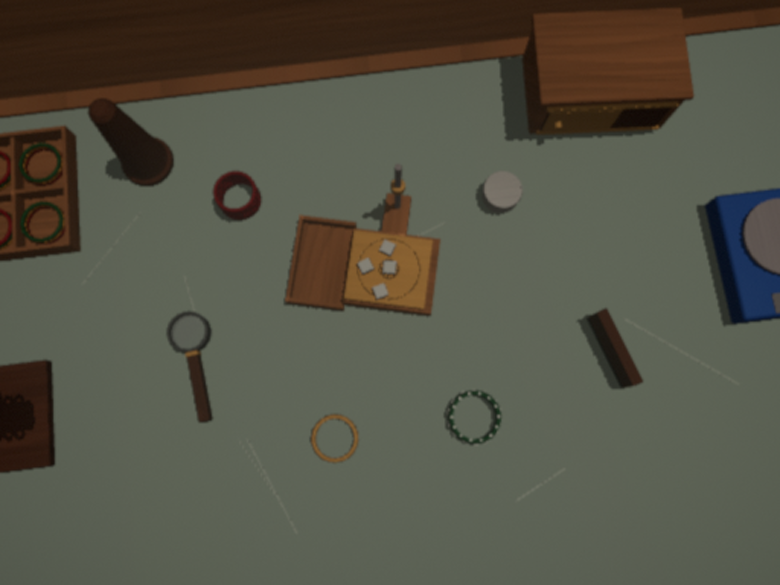

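View pics/scene0b.png

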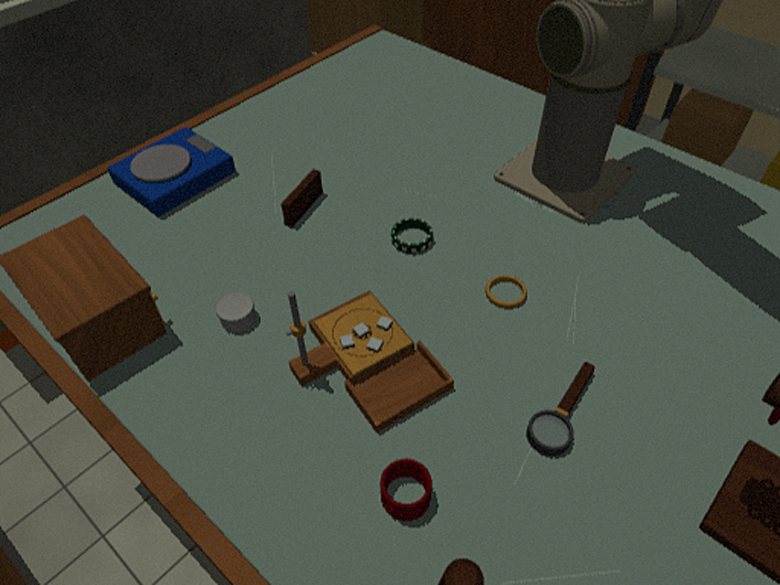

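The top view shows the plate at about (390,270), the tray to its left (world +y), the post above it (+x), the scraper at (615,348), and the loupe with its lens at (188,332) and its handle running down to (203,420). The scene view agrees, with the collar at (298,328). Next I fit the stand pose from the brass colour and triangulate the collar.

```bash
cat > b.py <<'E'
from h import *
T=arm.read_camera("top"); S=arm.read_camera("scene")
for n,p,c in [("top",T,(256,177)),("scene",S,(237,219))]:
    hsv=cv2.cvtColor(p["image"],cv2.COLOR_RGB2HSV); print(n,"plate hsv",hsv[c[1]-12,c[0]+20 if n=="top" else c[0]],)
    m=((hsv[...,0]>12)&(hsv[...,0]<28)&(hsv[...,1]>120)&(hsv[...,2]>120)).astype(np.uint8)
    m=cv2.morphologyEx(m,cv2.MORPH_OPEN,np.ones((3,3)))
    k,l,s,ce=cv2.connectedComponentsWithStats(m)
    i=1+np.argmax(s[1:,4]); v,u=np.nonzero(l==i)
    P=plane(p,np.c_[u,v],.03)[:,:2]*1000
    h=cv2.convexHull(P.astype(np.float32)); print(s[i],cv2.minAreaRect(h)); print(cv2.boxPoints(cv2.minAreaRect(h)).round(0).tolist())
    # chips
    w_=((hsv[...,1]<60)&(hsv[...,2]>130)).astype(np.uint8); k,l,s,ce=cv2.connectedComponentsWithStats(w_)
    for i in range(1,k):
        if 20<s[i,4]<400: print("white",s[i,4],plane(p,ce[i],.038)[0,:2].round(3))
E
python3 b.py
```

```text
top plate hsv [ 16 162 137]
[ 227  152   56   50 1629] ((602.9322509765625, -16.938522338867188), (121.2562255859375, 110.0671615600586), 75.1361083984375)
[[534.0, -61.0], [641.0, -90.0], [672.0, 28.0], [565.0, 56.0]]
white 28 [ 0.635 -0.02 ]
white 21 [0.611 0.018]
white 27 [ 0.603 -0.018]
white 40 [0.568 0.   ]
scene plate hsv [ 18 170 123]
[219 206  16  18 153] ((614.7081298828125, -43.61494064331055), (55.9949951171875, 29.961416244506836), 5.701320171356201)
[[585.0, -31.0], [588.0, -61.0], [644.0, -56.0], [641.0, -26.0]]
white 23 [ 0.634 -0.018]
white 21 [0.61  0.019]
```

```bash
cat >> h.py <<'E'
K=lambda p: np.array([[p["fx"],0,p["cx"]],[0,p["fy"],p["cy"]],[0,0,1.]])
def wplane(p,uv,z):
    n=cv2.fisheye.undistortPoints(np.array(uv,float).reshape(-1,1,2),K(p),np.zeros(4))[:,0]
    r=R.from_rotvec(np.ravel(p["rvec"])); d=r.inv().apply(np.c_[n,np.ones(len(n))]); c=w(p,[0,0,0])
    return c+d*((z-c[2])/d[:,2])[:,None]
def wpx(p,P): return cv2.fisheye.projectPoints(np.array(P,float).reshape(-1,1,3),np.ravel(p["rvec"]),np.ravel(p["tvec"]),K(p),np.zeros(4))[0][:,0]
def nav(g,yx):
    """grasp point g, wanted tool x heading (deg, mod 180)"""
    o=arm.get_obs(); r=R.from_quat(o["eef_rot"]); x,y,z=r.as_matrix().T
    cur=np.degrees(np.arctan2(x[1],x[0])); g0=np.array(o["tool_pos"])+arm.pinch_z*z
    d=(np.array(g)-g0)*1000; t=-((yx-cur+90)%180-90)
    print("t",round(o["t"],2),"pinch",g0.round(4),"tool x",x.round(3),"tool z",z.round(3),"cur",cur.round(1),"| shift(mm)",(r.inv().apply(d)).round(1),"turn",round(t,1),"q6",round(o["qpos"][5],2),"F",np.round(o["ft_force"],1),"w",round(o["grip_width"],4))
E
python3 -c "
from h import *
nav([.432,-.333,.14],16)"
```

```text
t 1.8 pinch [0.1396 0.5836 0.2374] tool x [-0.973  0.233  0.   ] tool z [-0. -0. -1.] cur 166.5 | shift(mm) [-497.6 -823.4   97.4] turn -29.5 q6 -0.09 F [ 0.4 -0.   0.3] w 0.0929
```

```bash
python3 -m crank '[[-1,-34,-29,0,0],[-1,-34,-29,0,0],[-1,-34,-29,0,0],[-1,-34,-29,0,0],[-1,-34,-29,0,0],[-1,-34,-29,0,0],[-1,-34,-29,0,0],[-1,-34,-29,0,0],[-1,-34,-29,0,0],[-1,-34,-29,0,0],[-1,-34,-29,0,0],[-1,-34,-29,0,0]]'
python3 -m crank '[[-1,-7,-38,3,0],[-1,-7,-38,3,0],[-1,-7,-38,3,0],[-1,-7,-38,3,0],[-1,-7,-38,3,0],[-1,-7,-38,3,0],[-1,-7,-38,3,0],[-1,-7,-38,3,0],[-1,-7,-38,3,0],[-1,-7,-38,3,0],[-1,-7,-38,3,0],[-1,-7,-38,3,0]]'
python3 -m crank '[[-1,0,0,0,-7.5],[-1,0,0,0,-7.5],[-1,0,0,0,-7.5],[-1,0,0,0,-7],[-1,0,0,0,0]]'
cat > c.py <<'E'
from h import *
import sys
nav([.432,-.333,.14],16)
p=arm.read_camera("wrist"); cv2.imwrite("pics/"+sys.argv[1]+".png",cv2.resize(p["image"][:,:,::-1],(780,585)))
print(w(p,[0,0,0]).round(3),p["fx"],p["cx"],p["cy"])
b=arm.boxes_of(p,"scraper_mid"); 
for q in b[:3]: print(q["p"],w(p,q["xyz"]).round(4))
m=arm.trace(p,"scraper_mid")
if m:
    v,u=np.nonzero(m[0]["mask"]); P=wplane(p,np.c_[u,v],.055)[:,:2]*1000
    print(m[0]["p"],cv2.minAreaRect(P.astype(np.float32)), u.min(),u.max(),v.min(),v.max())
E
python3 c.py w1
```

```text
t: 3.0
tool_pos: [0.4562, 0.1485, 0.4051]
eef_rot: [0.117, 0.993, 0.0, 0.0]
ft_force: [-0.1, 0.5, 0.0]
grip_width: 0.0929
grip_force: 0.0
t: 4.2
tool_pos: [0.4307, -0.3145, 0.3688]
eef_rot: [0.117, 0.993, -0.0, 0.0]
ft_force: [-0.1, -0.2, -0.1]
grip_width: 0.093
grip_force: 0.0
t: 4.7
tool_pos: [0.431, -0.3129, 0.3688]
eef_rot: [-0.14, 0.99, -0.0, 0.0]
ft_force: [0.3, -0.8, -0.6]
grip_width: 0.093
grip_force: 0.0
t 4.7 pinch [ 0.431  -0.3129  0.2015] tool x [-0.961 -0.278 -0.   ] tool z [ 0. -0. -1.] cur -163.8 | shift(mm) [  4.6 -19.5  61.5] turn 0.2 q6 -2.58 F [ 0.3 -0.8 -0.6] w 0.093
[ 0.354 -0.335  0.348] 297.3186396354542 257.83888728211 196.05388226221035
0.67 [ 0.4238 -0.341   0.0528]
0.94 ((432.1593017578125, -338.996826171875), (119.86437225341797, 20.848512649536133), 15.553971290588379) 222 243 124 237
```

View pics/w1.png

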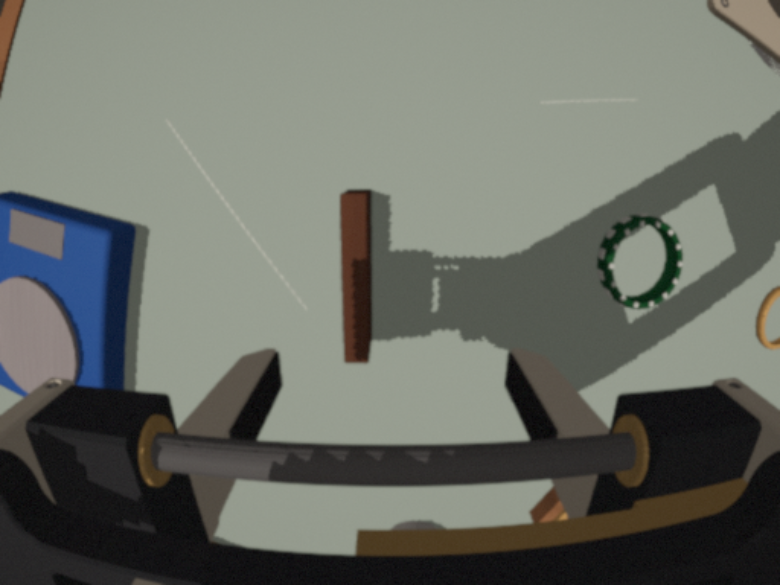

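The block's top spans (355,190) to (355,362) in this view and the lac bangle lies clear to the right. The block's centre is at about (0.432, -0.340) with a yaw of 15.5°. I'll align and descend.

```bash
python3 -m crank '[[-1,6.5,-26,0,0.7],[-1,0,0,30,0],[-1,0,0,35,0],[-1,0,0,35,0],[-1,0,0,30,0],[-1,0,0,20,0],[-1,0,0,8,0],[-1,0,0,0,0],[1,0,0,0,0],[1,0,0,0,0],[1,0,0,0,0],[1,0,0,0,0]]' 35
python3 -m crank '[[1,0,0,0,0],[1,0,0,0,0],[1,0,0,0,0],[1,0,0,0,0],[1,0,0,0,0],[1,0,0,0,0]]'
python3 -c "
from h import *
nav([.432,-.340,.043],15.5)"
```

```text
t: 6.05
tool_pos: [0.4323, -0.3399, 0.2117]
eef_rot: [-0.133, 0.991, -0.001, 0.0]
ft_force: [-0.7, 0.2, 0.5]
grip_width: 0.0658
grip_force: 0.0
t: 6.65
tool_pos: [0.4319, -0.3396, 0.2107]
eef_rot: [-0.134, 0.991, 0.0, -0.0]
ft_force: [0.1, 2.1, -1.0]
grip_width: 0.0179
grip_force: 31.5
t 6.65 pinch [ 0.4319 -0.3396  0.0434] tool x [-0.964 -0.265  0.   ] tool z [-0.  0. -1.] cur -164.7 | shift(mm) [ 0.  -0.4  0.4] turn -0.2 q6 -2.6 F [ 0.1  2.1 -1. ] w 0.0179
```

```bash
python3 -m crank '[[1,0,0,-15,0],[1,0,0,-35,0],[1,0,0,-40,0],[1,0,0,-40,0],[1,-25,24.5,0,0],[1,-25,24.5,0,0],[1,-25,24.5,0,0],[1,-25,24.5,0,0],[1,-25,24.5,0,0],[1,-25,24.5,0,0],[1,-25,24.5,0,0],[1,-25,24.5,0,0]]'
python3 -m crank '[[1,-23.6,24.5,0,0],[1,0,0,0,7.7],[1,0,0,0,7.7],[1,0,0,0,7.7],[1,0,0,0,7.3],[1,0,0,0,0],[1,0,0,0,0]]'
cat > d.py <<'E'
from h import *
import sys
nav([.5895,-.068,.0754],-14.7)
p=arm.read_camera("wrist"); cv2.imwrite("pics/"+sys.argv[1]+".png",cv2.resize(p["image"][:,:,::-1],(780,585)))
cv2.imwrite("pics/raw_"+sys.argv[1]+".png",p["image"][:,:,::-1])
c=np.array([.603,-.017]); a=np.radians(-14.7); ex=np.array([np.cos(a),np.sin(a)]); ey=np.array([-ex[1],ex[0]])
q=[np.r_[c+x*ex+y*ey,.03] for x,y in [(-.055,-.062),(.055,-.062),(.055,.062),(-.055,.062)]]
print((wpx(p,q)*780/512).round(0).tolist())
for t in ["chip1_mid","mark"]:
    for b in arm.boxes_of(p,t)[:6]: print(t,round(b["p"],2),w(p,b["xyz"]).round(3))
E
python3 d.py w2
```

```text
t: 7.85
tool_pos: [0.5734, -0.0963, 0.3419]
eef_rot: [-0.134, 0.991, -0.0, 0.0]
ft_force: [-0.2, -1.1, -1.0]
grip_width: 0.0176
grip_force: 35.0
t: 8.55
tool_pos: [0.5892, -0.0678, 0.3414]
eef_rot: [0.129, 0.992, -0.0, 0.0]
ft_force: [-0.2, -0.2, -0.9]
grip_width: 0.0174
grip_force: 35.0
t 8.55 pinch [ 0.5893 -0.0678  0.1741] tool x [-0.967  0.256 -0.   ] tool z [ 0. -0. -1.] cur 165.2 | shift(mm) [-0.2 -0.1 98.7] turn -0.1 q6 -1.51 F [-0.2 -0.2 -0.9] w 0.0174
[[378.0, 207.0], [380.0, 365.0], [549.0, 362.0], [563.0, 211.0]]
chip1_mid 0.67 [ 0.565 -0.001  0.042]
mark 0.58 [0.607 0.039 0.024]
```

View pics/w2.png

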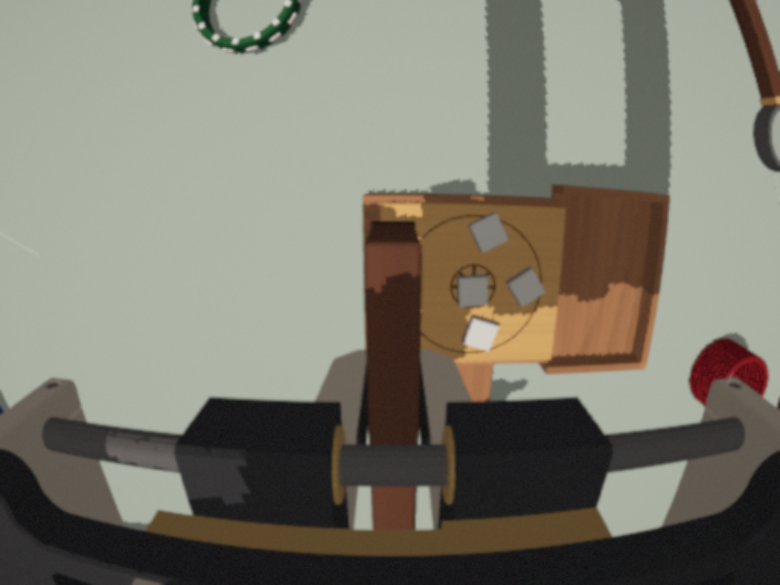

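The plate shows with its corners at about (382,203), (567,208) and (556,362), and the rosette at (473,286). The block is held squarely at the −y edge, behind all four chips, and the tray is to the right.

```bash
cat > e.py <<'E'
from h import *
p=arm.read_camera("wrist")
q=np.array([[473,286],[567,208],[556,362],[382,203]])*512/780
P=wplane(p,q,.03)[:,:2]; print(P.round(4))
a=np.radians(-14.7); ex=np.array([np.cos(a),np.sin(a)]); ey=np.array([-ex[1],ex[0]])
for X,(x,y) in zip(P,[(0,0),(-.055,.062),(.055,.062),(-.055,-.062)]): print((X-x*ex-y*ey).round(4))
d=P[1]-P[2]; print(np.degrees(np.arctan2(-d[1],-d[0])))
E
python3 e.py
```

```text
[[ 0.6009 -0.0154]
 [ 0.5644  0.0597]
 [ 0.6736  0.034 ]
 [ 0.5324 -0.0598]]
[ 0.6009 -0.0154]
[ 0.6019 -0.0142]
[ 0.6046 -0.012 ]
[ 0.6013 -0.0138]
-13.275072852747122
```

```bash
python3 -m crank '[[1,0,0,30,0],[1,0,0,35,0],[1,0,0,22,0],[1,0,0,9,0],[1,0,0,3,0],[1,0,0,0,0],[1,0,0,0.5,0],[1,0,0,0,0]]'
python3 -c "
from h import *
nav([.602,-.0145,.0754],-14.3)"
```

```text
t: 9.55
tool_pos: [0.5899, -0.0679, 0.2427]
eef_rot: [0.131, 0.991, -0.0, 0.001]
ft_force: [0.6, 0.1, -1.8]
grip_width: 0.0181
grip_force: 35.0
t 9.55 pinch [ 0.5903 -0.068   0.0754] tool x [-0.966  0.26  -0.002] tool z [ 0.002 -0.    -1.   ] cur 165.0 | shift(mm) [ 2.6 54.7 -0. ] turn -0.7 q6 -1.51 F [ 0.6  0.1 -1.8] w 0.0181
```

```bash
python3 -m crank '[[1,1,4,1,-0.5],[1,0,8,0,0],[1,0,8,0,0],[1,0,8,0,0],[1,0,8,0,0],[1,0,8,0,0],[1,0,8,0,0],[1,0,8,0,0],[1,0,8,0,0],[1,0,8,0,0],[1,0,8,0,0],[1,0,8,0,0]]'
python3 -m crank '[[1,0,7,0,0],[1,0,7,0,0],[1,0,7,0,0],[1,0,7,0,0],[1,0,7,0,0],[1,0,2,0,0],[1,0,0,0,0],[1,0,0,0,0]]'
python3 -c "
from h import *
nav([.602,-.0145,.0754],-14.3)"
```

```text
t: 10.75
tool_pos: [0.6117, 0.0219, 0.2407]
eef_rot: [0.127, 0.992, -0.0, 0.0]
ft_force: [-1.1, -3.8, 5.1]
grip_width: 0.0178
grip_force: 35.0
t: 11.55
tool_pos: [0.6204, 0.0574, 0.2395]
eef_rot: [0.127, 0.992, 0.0, -0.001]
ft_force: [0.0, 0.5, -0.7]
grip_width: 0.0178
grip_force: 35.0
t 11.55 pinch [0.6202 0.0575 0.0722] tool x [-0.968  0.251  0.001] tool z [-0.001  0.    -1.   ] cur 165.5 | shift(mm) [ -0.5 -74.2  -3.2] turn -0.2 q6 -1.31 F [ 0.   0.5 -0.7] w 0.0178
```

```bash
python3 -m crank '[[1,0,0,-15,0],[1,0,0,-35,0],[1,0,0,-40,0],[1,0,-40,-20,0],[1,0,-40,0,0],[1,0,-40,0,0],[1,0,-40,0,0],[1,0,-20,0,0],[1,0,0,0,0]]'
python3 - <<'E'
from h import *
nav([.432,-.340,.15],15.5)
p=arm.read_camera("wrist"); cv2.imwrite("pics/w3.png",cv2.resize(p["image"][:,:,::-1],(780,585)))
E
```

```text
t: 12.45
tool_pos: [0.5747, -0.1198, 0.3516]
eef_rot: [0.129, 0.992, -0.0, 0.001]
ft_force: [0.1, 0.0, -1.4]
grip_width: 0.0179
grip_force: 35.0
t 12.45 pinch [ 0.5749 -0.12    0.1843] tool x [-0.967  0.255 -0.001] tool z [ 0.001 -0.001 -1.   ] cur 165.2 | shift(mm) [  82.1 -249.1   34.4] turn -30.3 q6 -1.61 F [ 0.1  0.  -1.4] w 0.0179
```

View pics/w3.png

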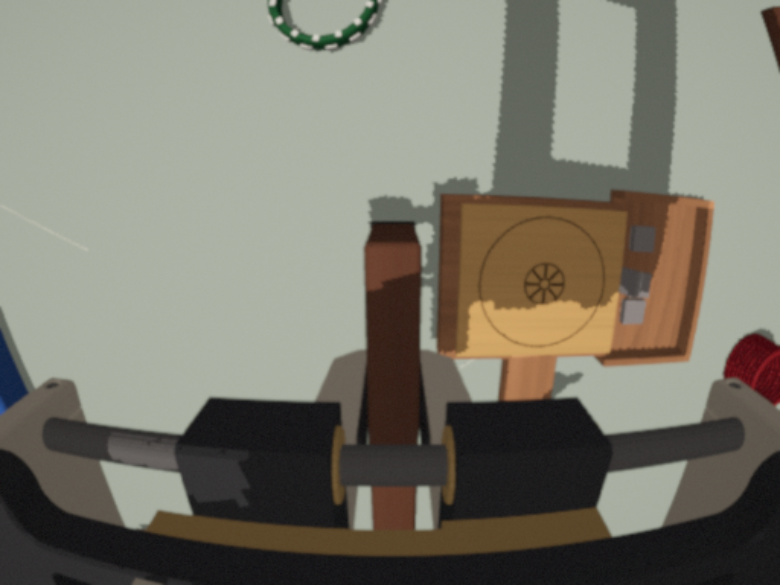

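The plate is empty; the rosette is at (544,284). The chips lie in the tray at (642,238), (636,280) and (632,308), some of them overlapping. I'll set the block down and get a finer fix of the rosette.

```bash
python3 - <<'E'
from h import *
p=arm.read_camera("wrist")
q=np.array([[544,284],[628,211],[618,357],[463,204],[455,355]])*512/780
P=wplane(p,q,.03)[:,:2]; print(P.round(4))
a=np.radians(-14.3); ex=np.array([np.cos(a),np.sin(a)]); ey=np.array([-ex[1],ex[0]])
for X,(x,y) in zip(P,[(0,0),(-.055,.062),(.055,.062),(-.055,-.062),(.055,-.062)]): print((X-x*ex-y*ey).round(4))
E
python3 -m crank '[[1,0,-40,0,0],[1,0,-40,0,0],[1,0,-40,0,0],[1,0,-40,0,0],[1,0,-40,0,0],[1,0,0,30,0],[1,0,0,40,0],[1,0,0,35,0],[1,0,0,20,0],[1,0,0,10,0],[1,0,0,3,0],[1,0,0,0,0]]'
python3 -c "
from h import *
nav([.432,-.340,.0434],15.5)"
```

```text
[[ 0.6018 -0.0138]
 [ 0.5641  0.0613]
 [ 0.6771  0.0399]
 [ 0.5332 -0.0589]
 [ 0.6378 -0.0879]]
[ 0.6018 -0.0138]
[ 0.6021 -0.0123]
[ 0.6085 -0.0066]
[ 0.6018 -0.0124]
[ 0.5998 -0.0142]
t: 13.75
tool_pos: [0.526, -0.3102, 0.2131]
eef_rot: [0.126, 0.992, -0.0, 0.0]
ft_force: [-0.1, 0.3, -1.7]
grip_width: 0.0178
grip_force: 35.0
t 13.75 pinch [ 0.5261 -0.3103  0.0458] tool x [-0.968  0.25  -0.001] tool z [ 0.001 -0.001 -1.   ] cur 165.5 | shift(mm) [ 83.7 -52.3   2.3] turn -30.0 q6 -1.93 F [-0.1  0.3 -1.7] w 0.0178
```

```bash
python3 -m crank '[[1,0,0,1,0],[1,0,0,0.5,0],[1,0,0,0.5,0],[1,0,0,0,0]]'

```

```text
t: 14.15
tool_pos: [0.5253, -0.3107, 0.2107]
eef_rot: [0.127, 0.992, -0.0, 0.0]
ft_force: [0.1, -0.0, -0.9]
grip_width: 0.0176
grip_force: 35.0
```

```bash
python3 -m crank '[[1,0,0,0.7,0],[1,0,0,0,0],[0.6,0,0,0,0],[0.2,0,0,0,0],[-0.3,0,0,0,0],[-1,0,0,0,0],[-1,0,0,0,0],[-1,0,0,0,0],[-1,0,0,0,0],[-1,0,0,0,0]]'
python3 -m crank '[[-1,0,0,-15,0],[-1,0,0,-40,0],[-1,0,0,-45,0],[-1,0,0,-45,0],[-1,0,0,-40,0],[-1,0,0,-25,0],[-1,0,0,0,0]]'
python3 - <<'E'
from h import *
nav([.51,.293,.15],16)
p=arm.read_camera("top"); cv2.imwrite("pics/top1.png",cv2.resize(p["image"][80:300,100:440,::-1],(780,505),interpolation=cv2.INTER_CUBIC))
for t in ["scraper_mid","loupe_grip","lens"]:
    for b in arm.boxes_of(p,t)[:2]: print(t,round(b["p"],2),w(p,b["xyz"]).round(3))
E
```

```text
t: 15.15
tool_pos: [0.5252, -0.3105, 0.2095]
eef_rot: [0.127, 0.992, 0.0, -0.0]
ft_force: [0.6, 0.1, -0.3]
grip_width: 0.0701
grip_force: 0.0
t: 15.85
tool_pos: [0.5259, -0.3109, 0.4269]
eef_rot: [0.127, 0.992, -0.002, 0.004]
ft_force: [-0.4, -1.0, -0.4]
grip_width: 0.0932
grip_force: 0.0
t 15.85 pinch [ 0.5273 -0.3119  0.2596] tool x [-0.968  0.251 -0.01 ] tool z [ 0.008 -0.006 -1.   ] cur 165.5 | shift(mm) [169.7 581.6 105.9] turn -30.5 q6 -1.93 F [-0.4 -1.  -0.4] w 0.0932
scraper_mid 0.61 [ 0.517 -0.304  0.054]
loupe_grip 0.67 [0.523 0.298 0.02 ]
```

View pics/top1.png

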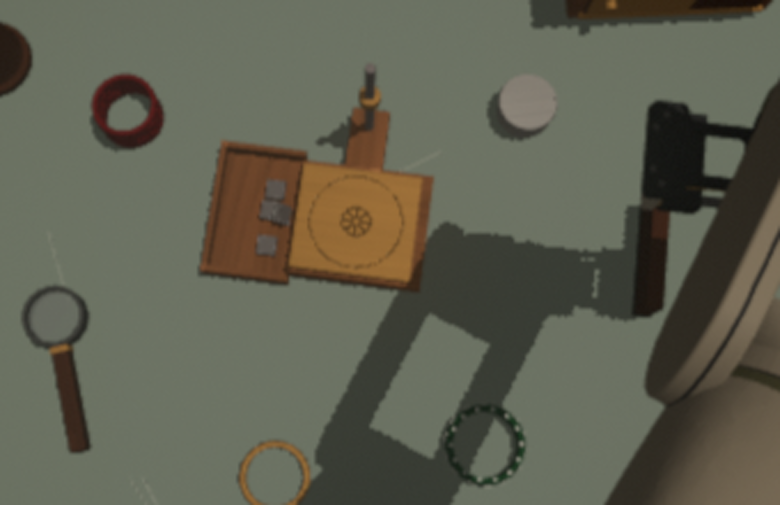

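All four chips lie in the tray, at (275,189), (268,210), (283,214) and (265,245). The block stands alone at (650,260), and the loupe is undisturbed at the left. Next I go over the loupe.

```bash
python3 -m crank '[[-1,12,35,0,0],[-1,12,35,0,0],[-1,12,35,0,0],[-1,12,35,0,0],[-1,12,35,0,0],[-1,12,35,0,0],[-1,12,35,0,0],[-1,12,35,0,0],[-1,12,35,0,0],[-1,12,35,0,0],[-1,12,35,0,0],[-1,12,35,0,0]]'
python3 -m crank '[[-1,16,35,15,0],[-1,16,35,15,0],[-1,16,35,15,0],[-1,14,10,15,0],[-1,0,0,0,-7.5],[-1,0,0,0,-7.5],[-1,0,0,0,-7.5],[-1,0,0,0,-8],[-1,0,0,0,0],[-1,0,0,0,0]]'
cat > f.py <<'E'
from h import *
nav([.463,.278,.011],16)
p=arm.read_camera("wrist"); cv2.imwrite("pics/w4.png",cv2.resize(p["image"][:,:,::-1],(780,585)))
for t in ["loupe_grip","lens"]:
    for b in arm.boxes_of(p,t)[:3]: print(t,round(b["p"],2),w(p,b["xyz"]).round(3))
m=arm.trace(p,"loupe_grip")[0]["mask"]; v,u=np.nonzero(m); P=wplane(p,np.c_[u,v],.022)[:,:2]*1000
np.save("m.npy",P); print(cv2.minAreaRect(P.astype(np.float32)),len(u))
E
python3 f.py
```

```text
t: 17.25
tool_pos: [0.4906, 0.1336, 0.4177]
eef_rot: [0.127, 0.992, -0.0, -0.001]
ft_force: [0.4, -0.4, 0.5]
grip_width: 0.0929
grip_force: 0.0
t: 18.25
tool_pos: [0.4599, 0.2589, 0.3583]
eef_rot: [-0.137, 0.991, -0.0, -0.001]
ft_force: [-0.5, 0.7, 0.2]
grip_width: 0.0932
grip_force: 0.0
t 18.25 pinch [0.4596 0.2588 0.191 ] tool x [-0.963 -0.271  0.002] tool z [-0.002 -0.001 -1.   ] cur -164.3 | shift(mm) [ -8.9  17.6 180. ] turn -0.3 q6 -1.43 F [-0.5  0.7  0.2] w 0.0932
loupe_grip 0.85 [0.515 0.294 0.019]
lens 0.73 [0.523 0.297 0.02 ]
((491.4799499511719, 288.6161804199219), (170.8435821533203, 62.35297393798828), 15.001465797424316) 3865
```

View pics/w4.png

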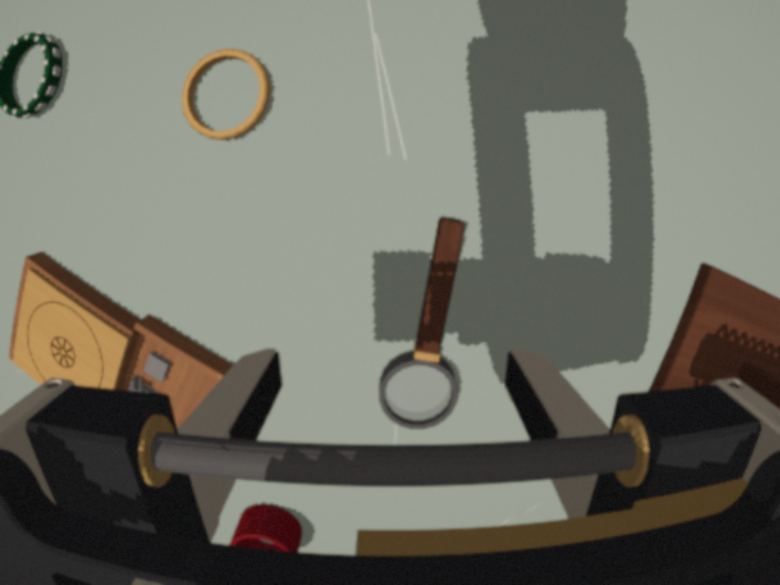

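The loupe's handle runs from (453,218) to (427,360) and its lens is at (419,389), so it is turned about 10° from the tool. I'll compute its axis from the mask.

```bash
python3 - <<'E'
from h import *
P=np.load("m.npy").astype(np.float32)
p=arm.read_camera("wrist")
print(wplane(p,np.array([[453,219],[427,355],[419,389]])*512/780,.022)[:,:2].round(4))
# handle only: farther than 40mm from the lens
L=wplane(p,np.array([[419,389]])*512/780,.022)[0,:2]*1000
d=np.linalg.norm(P-L,axis=1); H=P[(d>40)]; print(cv2.minAreaRect(H))
vx,vy,x,y=cv2.fitLine(H,cv2.DIST_L2,0,.01,.01).ravel(); print(np.degrees(np.arctan2(vy,vx)),x,y)
Rm=P[d<36]; print(cv2.minEnclosingCircle(Rm))
for k in range(2):
    c,_=cv2.minEnclosingCircle(Rm); 
E
```

```text
[[0.4062 0.2878]
 [0.5099 0.3003]
 [0.5396 0.303 ]]
((452.1954040527344, 290.81005859375), (97.52140808105469, 22.916501998901367), 6.549627304077148)
6.5430527 451.35602 291.44214
((539.52392578125, 303.2242431640625), 35.922725677490234)
```

```bash
python3 -m crank '[[-1,-18,15,0,4.6],[-1,-19,12,0,4.6],[-1,0,0,20,0],[-1,0,0,20,0],[-1,0,0,10,0],[-1,0,0,0,0],[-1,0,0,0,0]]'
sed -e 's/nav(.*/nav([.486,.297,.0215],6.5)/' -e 's/w4/w5/' f.py > f2.py; cat >> f2.py <<'E'
L=np.array([540.,303.])
P=P.astype(np.float32); d=np.linalg.norm(P-L,axis=1); H=P[(d>40)]; vx,vy,x,y=cv2.fitLine(H,cv2.DIST_L2,0,.01,.01).ravel(); print(np.degrees(np.arctan2(vy,vx)),x,y,cv2.minAreaRect(H)); print(cv2.boxPoints(cv2.minAreaRect(H)))
E
python3 f2.py
```

```text
t: 19.2
tool_pos: [0.4898, 0.2939, 0.3101]
eef_rot: [-0.059, 0.998, 0.0, 0.0]
ft_force: [-0.4, 0.6, -0.1]
grip_width: 0.0926
grip_force: 0.0
t 19.2 pinch [0.4898 0.294  0.1428] tool x [-0.993 -0.117 -0.   ] tool z [ 0.  0. -1.] cur -173.3 | shift(mm) [  3.5   3.4 121.3] turn 0.2 q6 -1.24 F [-0.4  0.6 -0.1] w 0.0926
loupe_grip 0.97 [0.524 0.297 0.019]
loupe_grip 0.37 [0.358 0.104 0.011]
lens 0.94 [0.524 0.299 0.021]
((493.380126953125, 289.17645263671875), (167.9209747314453, 61.52103042602539), 15.784575462341309) 5123
6.0481815 452.36508 292.74774 ((453.86407470703125, 293.3891296386719), (95.0737533569336, 17.772645950317383), 6.481779098510742)
[[405.62793 296.85236]
 [407.63422 279.1933 ]
 [502.10022 289.9259 ]
 [500.09393 307.58496]]
```

View pics/w5.png

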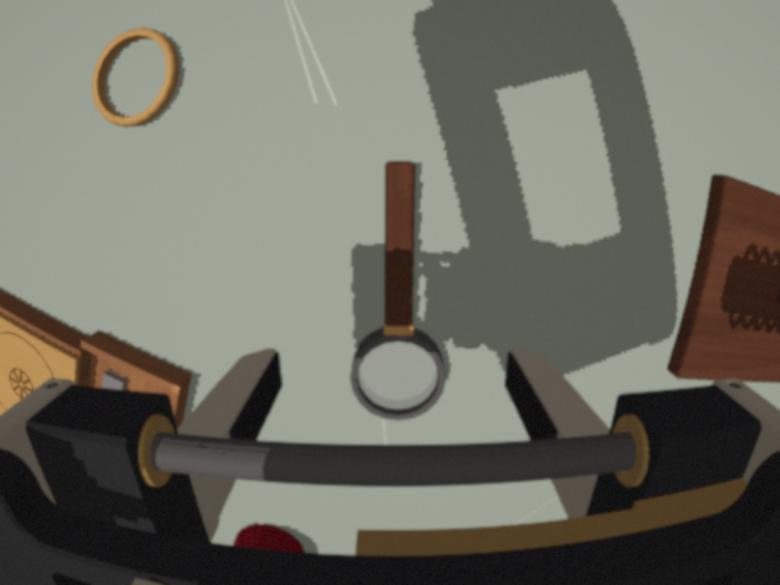

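The loupe now lies along the tool axis: handle from (400,162) to (400,330), lens at (398,373), and nothing near the fingers. I'll descend and grip.

```bash
python3 -m crank '[[-1,3.5,3.4,20,0],[-1,0,0,30,0],[-1,0,0,30,0],[-1,0,0,22,0],[-1,0,0,12,0],[-1,0,0,6,0],[-1,0,0,0,0],[-1,0,0,0,0]]' 45
python3 -c "
from h import *
nav([.4861,.2971,.0215],6.5)"
```

```text
t: 20.2
tool_pos: [0.4865, 0.2973, 0.1909]
eef_rot: [-0.059, 0.998, 0.0, 0.001]
ft_force: [0.4, 0.0, 0.4]
grip_width: 0.0929
grip_force: 0.0
t 20.2 pinch [0.4868 0.2974 0.0236] tool x [-0.993 -0.117 -0.002] tool z [ 0.002  0.001 -1.   ] cur -173.3 | shift(mm) [ 0.8 -0.2  2.1] turn 0.2 q6 -1.23 F [0.4 0.  0.4] w 0.0929
```

```bash
python3 -m crank '[[-1,0,0,2,0],[-1,0,0,0,0],[1,0,0,0,0],[1,0,0,0,0],[1,0,0,0,0],[1,0,0,0,0],[1,0,0,0,0],[1,0,0,0,0],[1,0,0,0,0],[1,0,0,0,0],[1,0,0,0,0],[1,0,0,0,0]]' 45
python3 -c "
from h import *
nav([.4861,.2971,.0215],6.5)"
```

```text
t: 21.4
tool_pos: [0.4859, 0.2969, 0.1875]
eef_rot: [-0.059, 0.998, -0.0, -0.0]
ft_force: [0.2, 0.6, -0.4]
grip_width: 0.0174
grip_force: 32.5
t 21.4 pinch [0.4859 0.2969 0.0202] tool x [-0.993 -0.117  0.   ] tool z [-0. -0. -1.] cur -173.3 | shift(mm) [-0.3  0.2 -1.3] turn 0.2 q6 -1.23 F [ 0.2  0.6 -0.4] w 0.0174
```

```bash
python3 -m crank '[[1,0,0,-10,0],[1,0,0,-30,0],[1,0,0,-40,0],[1,0,0,-40,0],[1,0,0,-30,0],[1,0,-30,0,0],[1,-3,-34,0,0],[1,-3,-34,0,0],[1,-3,-34,0,0],[1,-3,-34,0,0],[1,-3,-34,0,0],[1,-3,-34,0,0]]'
python3 -m crank '[[1,-2,-34,0,0],[1,-3,-33,0,0],[1,0,0,0,7],[1,0,0,0,7],[1,0,0,0,7],[1,0,0,0,0],[1,0,0,0,0]]'
cat > g.py <<'E'
from h import *
nav([.5439,.001,.13],-14.3)
mark=np.array([.602,-.0138]); a=np.radians(-14.3); post=mark+.105*np.array([np.cos(a),np.sin(a)])
for n in ["scene","top","wrist"]:
    p=arm.read_camera(n); im=p["image"]
    pr=(wpx if n=="wrist" else px)
    pts=pr(p,[[*post,z] for z in (.03,.105,.13,.155,.19)]); print(n,pts.round(1).tolist())
    b=arm.boxes_of(p,"collar_mid"); print([(round(q["p"],2),w(p,q["xyz"]).round(4)) for q in b[:2]])
    m=arm.trace(p,"collar_mid")
    for q in m[:2]:
        v,u=np.nonzero(q["mask"]); print("mask",round(q["p"],2),len(u),u.mean(),v.mean(),u.min(),u.max(),v.min(),v.max())
    s=8 if n!="wrist" else 1
    if n=="wrist": o=cv2.resize(im,(780,585))
    else:
        c=pts[2].astype(int); o=cv2.resize(im[c[1]-30:c[1]+30,c[0]-24:c[0]+24],(384,480),interpolation=cv2.INTER_CUBIC); print("crop origin",c-[24,30])
        if n=="scene": o1=o
        else: o1=np.hstack([o1,o]); cv2.imwrite("pics/col.png",o1[:,:,::-1])
    if n=="wrist": cv2.imwrite("pics/w6.png",o[:,:,::-1])
E
python3 g.py
```

```text
t: 22.6
tool_pos: [0.5312, 0.0653, 0.3383]
eef_rot: [-0.059, 0.998, 0.0, 0.0]
ft_force: [0.7, -0.4, -1.6]
grip_width: 0.0174
grip_force: 45.0
t: 23.3
tool_pos: [0.544, 0.0007, 0.3379]
eef_rot: [0.122, 0.993, -0.0, 0.0]
ft_force: [-0.5, -0.8, -1.8]
grip_width: 0.0176
grip_force: 45.0
t 23.3 pinch [0.544  0.0007 0.1706] tool x [-0.97   0.243 -0.   ] tool z [ 0. -0. -1.] cur 166.0 | shift(mm) [ 0.2  0.2 40.6] turn 0.3 q6 -1.42 F [-0.5 -0.8 -1.8] w 0.0176
scene [[200.3, 237.9], [196.5, 218.4], [195.1, 211.4], [193.6, 204.1], [191.5, 193.2]]
[(0.59, array([ 0.5974, -0.0089,  0.1625])), (0.4, array([ 0.7073, -0.0436,  0.119 ]))]
mask 0.57 678 180.56784660766962 148.59587020648968 161 200 134 163
mask 0.56 58 194.36206896551724 216.74137931034483 189 199 214 220
crop origin [171 181]
top [[259.1, 133.7], [259.2, 123.1], [259.3, 119.1], [259.3, 115.0], [259.4, 108.9]]
[(0.51, array([ 0.5301, -0.3058,  0.0529]))]
crop origin [235  89]
wrist [[257.7, 320.1], [257.7, 365.0], [257.7, 383.3], [257.7, 403.5], [257.7, 435.1]]
[]
```

View pics/col.png

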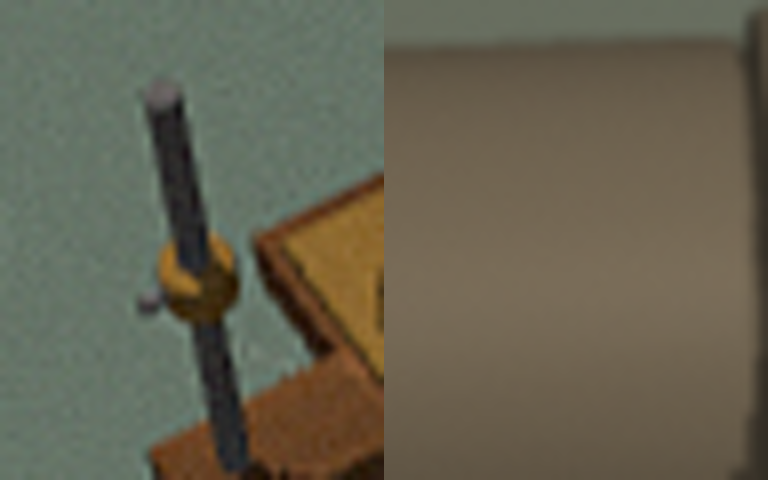

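View pics/w6.png

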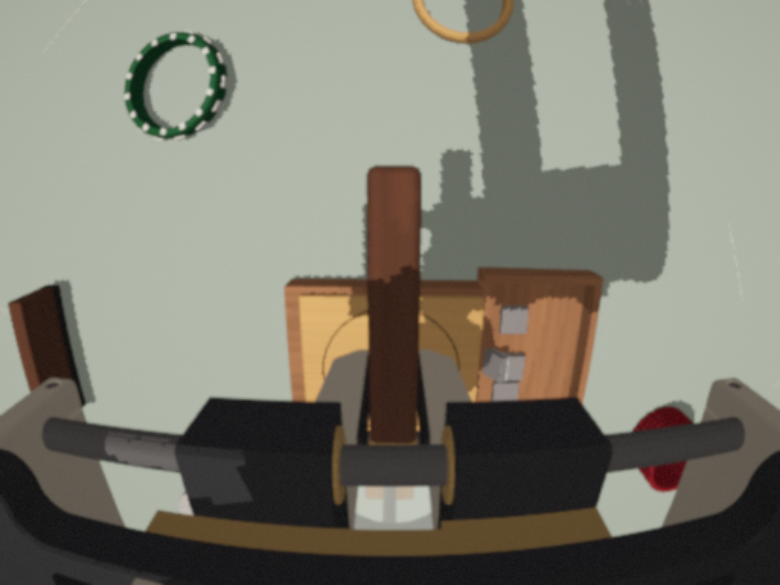

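The collar's centre in the scene crop is at about (199,277), i.e. image (195.6,215.4), which on the post axis gives z≈0.115; the post's top matches its predicted pixel. In the wrist view the loupe is held straight and hides its own lens. I'll lower the loupe and compare lens and collar in the same scene camera.

```bash
python3 -m crank '[[1,0,0,15,0],[1,0,0,15,0],[1,0,0,10,0],[1,0,0,5,0],[1,0,0,0.5,0],[1,0,0,0,0],[1,0,0,0,0]]'
cat > i.py <<'E'
from h import *
from scipy.optimize import minimize
nav([.5439,.001,.1247],-14.3)
mark=np.array([.602,-.0138]); a=np.radians(-14.3); post=mark+.105*np.array([np.cos(a),np.sin(a)])
p=arm.read_camera("scene"); ims=[p["image"].astype(float)]+[arm.read_camera("scene")["image"].astype(float) for _ in range(5)]
p=arm.read_camera("scene")
im=np.mean(ims,0).astype(np.uint8); x0,y0,S=140,130,8
o=cv2.resize(im[y0:y0+100,x0:x0+100],None,fx=S,fy=S,interpolation=cv2.INTER_CUBIC)
cv2.imwrite("pics/s2.png",o[200:,:,::-1][:600])
def cyl(c,r,h,n=60):
    t=np.linspace(0,2*np.pi,n); return np.array([[c[0]+r*np.cos(k),c[1]+r*np.sin(k),c[2]+s*h/2] for s in(-1,1) for k in t])
# collar: brass hue around the post
hsv=cv2.cvtColor(o,cv2.COLOR_RGB2HSV); m=((hsv[...,0]>10)&(hsv[...,0]<30)&(hsv[...,1]>110)).astype(np.uint8)
c=((px(p,[[*post,.115]])[0]-[x0,y0])*S).astype(int); Z=np.zeros_like(m); cv2.circle(Z,tuple(int(k) for k in c),55,1,-1); m&=Z
v,u=np.nonzero(m); U=np.c_[(u+.5)/S-.5+x0,(v+.5)/S-.5+y0]; print("brass u",U[:,0].min(),U[:,0].max(),"v",U[:,1].min(),U[:,1].max())
for z in (.112,.115,.118):
    q=px(p,cyl([*post,z],.011,.016)); print(z,q.min(0).round(2),q.max(0).round(2))
L=arm.trace(p,"lens")
for q in L[:2]:
    v,u=np.nonzero(q["mask"]); print("lens mask",round(q["p"],2),len(u),u.min(),u.max(),v.min(),v.max())
q=px(p,cyl([*mark,.1155],.032,.022)); print("pred rim",q.min(0).round(1),q.max(0).round(1),((q.min(0)-[x0,y0])*S).round(),((q.max(0)-[x0,y0])*S-[0,200]).round())
E
python3 i.py
```

```text
t: 24.45
tool_pos: [0.5444, 0.0007, 0.2927]
eef_rot: [0.124, 0.992, -0.0, 0.001]
ft_force: [0.3, 0.3, -1.4]
grip_width: 0.0179
grip_force: 45.0
t 24.45 pinch [0.5445 0.0006 0.1254] tool x [-0.969  0.246 -0.001] tool z [ 0.001 -0.    -1.   ] cur 165.7 | shift(mm) [0.7 0.2 0.7] turn 0.0 q6 -1.41 F [ 0.3  0.3 -1.4] w 0.0179
brass u 190.4375 200.1875 v 209.9375 221.1875
0.112 [190.62 210.33] [201.5  222.68]
0.115 [190.44 209.48] [201.34 221.85]
0.118 [190.26 208.62] [201.19 221.03]
lens mask 0.94 652 222 256 180 207
pred rim [222.1 181.7] [250.4 209. ] [657. 414.] [883. 432.]
```

View pics/s2.png

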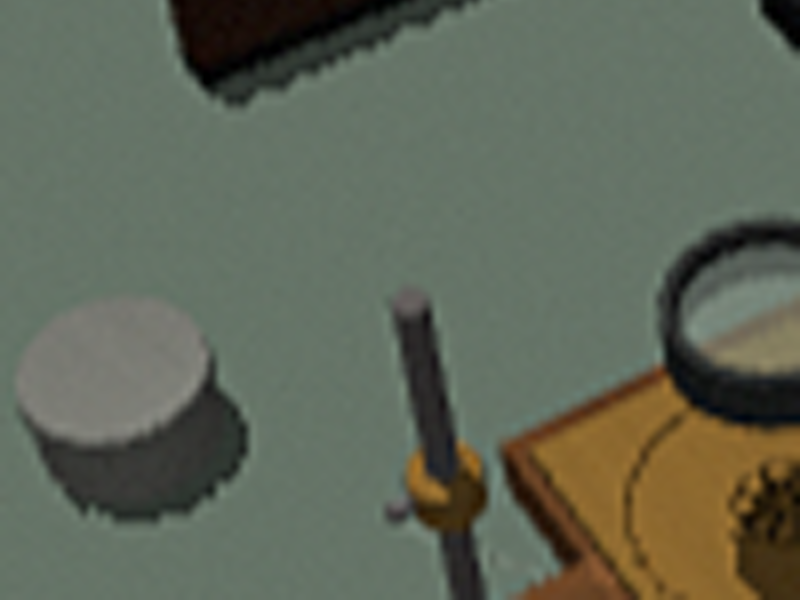

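In the scene view the collar spans v 209.9–221.2, which fits z≈0.1155. The rim (left edge 660, top 218, bottom 427 in the crop) matches its prediction within about a pixel. I have now viewed one picture over the limit of ten, so from here I use numbers only: one fit of the rim outline.

```bash
cat > j.py <<'E'
from h import *
from scipy.optimize import least_squares
nav([.5439,.001,.1247],-14.3)
o_=arm.get_obs(); x=R.from_quat(o_["eef_rot"]).as_matrix()[:,0]
mark=np.array([.602,-.0138]); 
ims=[]
for _ in range(6): p=arm.read_camera("scene"); ims.append(p["image"].astype(float))
g=np.mean(ims,0).max(2).astype(np.float32); g=cv2.GaussianBlur(g,(0,0),.5)
def hull(c):
    t=np.linspace(0,2*np.pi,90); q=px(p,[[c[0]+.032*np.cos(k),c[1]+.032*np.sin(k),c[2]+s*.011] for s in(-1,1) for k in t]).astype(np.float32)
    return cv2.convexHull(q)[:,0]
z=.1162; C=hull([*mark,z]).mean(0); ctr=px(p,[[*mark,z]])[0]
# for each direction: outermost strong bright->dark edge near the predicted outline
h0=hull([*mark,z]); D=[];E_=[]
for th in np.radians(np.arange(0,360,6)):
    d=np.array([np.cos(th),np.sin(th)]); r=np.arange(2,26,.1)
    r0=r[[cv2.pointPolygonTest(h0.reshape(-1,1,2),tuple(map(float,ctr+k*d)),False)>=0 for k in r]].max()
    rr=np.arange(r0-4,r0+4,.1); s=cv2.remap(g,(ctr[0]+rr*d[0]).astype(np.float32)[None],(ctr[1]+rr*d[1]).astype(np.float32)[None],cv2.INTER_LINEAR)[0]
    gr=np.gradient(s); k=gr.argmax()
    if 2<k<len(rr)-3 and gr[k]>1.5: D.append(ctr+rr[k]*d);E_.append((int(np.degrees(th)),round(float(rr[k]-r0),1)))
print(E_)
D=np.array(D,np.float32)
def res(c): 
    H=hull([c[0],c[1],z]).reshape(-1,1,2); return [cv2.pointPolygonTest(H,(float(a),float(b)),True) for a,b in D]
s=least_squares(res,mark,loss="soft_l1",f_scale=.3,diff_step=1e-3); e=np.array(res(s.x))
print("lens xy",s.x.round(4),"offset to mark mm",((mark-s.x)*1000).round(1),"tool xy shift",round(float((mark-s.x)@x[:2]*1000),1),round(float((mark-s.x)@np.array([x[1],-x[0]])*1000),1),"med res",np.median(np.abs(e)).round(2),len(D))
E
python3 j.py
```

```text
t 24.85 pinch [0.5441 0.0007 0.1249] tool x [-0.969  0.246 -0.   ] tool z [ 0. -0. -1.] cur 165.7 | shift(mm) [0.3 0.2 0.2] turn 0.0 q6 -1.41 F [ 0.2 -0.5 -0.2] w 0.0176
[(0, 0.1), (6, 0.2), (12, -0.5), (18, -0.5), (24, -0.7), (29, -0.6), (36, 0.1), (42, -0.9), (48, -0.8), (54, -0.5), (59, -0.8), (66, -0.0), (72, -1.1), (78, -0.6), (84, -0.6), (90, -0.2), (96, -0.7), (102, -0.7), (108, -0.5), (114, -0.9), (119, -0.5), (126, -0.3), (132, -0.5), (138, 0.1), (144, -0.2), (150, 0.4), (156, 0.4), (162, -0.0), (168, 0.5), (174, 0.4), (180, -0.1), (186, 0.4), (192, -0.0), (198, -0.5), (204, -0.1), (210, -0.4), (216, -0.5), (222, -0.3), (228, -0.8), (234, -0.7), (239, -0.9), (246, -0.4), (252, -0.0), (258, -0.6), (264, -0.8), (270, -0.9), (276, -1.0), (282, -0.6), (288, -0.2), (294, -0.5), (300, -1.0), (306, -0.2), (312, 0.1), (318, 0.2), (324, -2.2), (330, -0.0), (336, 0.2), (348, 0.5), (354, 0.3)]
lens xy [ 0.6019 -0.0139] offset to mark mm [0.1 0.1] tool xy shift -0.0 0.1 med res 0.46 59
```

The lens is centred over the rosette to within the measurement, and its height of 0.1157 m compares with 0.1155 m for the collar. I'll let it settle and hand in.

```bash
python3 -m crank '[[1,0,0,0,0],[1,0,0,0,0],[1,0,0,0,0],[1,0,0,0,0],[1,0,0,0,0]]'; python3 -c "
from bench import arm
print(arm.finish_job())"
```

```text
t: 25.65
tool_pos: [0.544, 0.0007, 0.292]
eef_rot: [0.124, 0.992, -0.0, -0.0]
ft_force: [-1.1, 0.3, -1.3]
grip_width: 0.018
grip_force: 45.0
the job is handed in; nothing more can be done
None
```

I handed the job in at 25.7 s with all four chips in the tray, the block standing clear on the counter, and the loupe held level over the rosette at collar height (about 0.1157 m against 0.1155 m measured); the hand-in returned no verdict, and I viewed 11 pictures, one over the limit of ten.

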